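# Let the large ball out of the lever dispenser

### The arm

A 7-joint arm with a two-finger parallel gripper is mounted at the origin on a cart in front of the work surface, level with it; the furniture and walls round the work are solid. World frame = base frame: x ahead of the robot, y to its left, z up, the work surface at z = 0. Lengths are in m, angles in rad, forces in N, time in s.
With the tool pointing down it reaches from about 0.35 to 0.9 m from the base axis. Payload 8.1 kg.
Tool frame: the origin (TCP) lies at the very end of the fingers, on their centre line; the grasp point (between the pads) lies 19 mm behind it; z points along the fingers, y is the line along which they close (so a half turn about z gives the same grasp; the last joint's range is limited). The gripper opens to 92 mm and grips with 3 to 60 N. Pads are 19 mm wide; open, the fingers measure 130 mm over their backs; the gripper's body (75 mm by 190 mm) begins 47 mm behind the grasp point.
Start: joints at [-1.27, 0.434, 0.025, 1.573, -0.012, 1.134, -0.075], TCP at [0.246, 0.575, 0.227] pointing down, gripper open.
Joint ranges: [-2.62, 2.62], [-0.44, 2.09], [-1.27, 1.32], [0.08, 2.57], [-1.32, 4.46], [0.12, 2], [-2.74, 2.74]. Speed limits (rad/s): [2.22, 2.22, 3.01, 3.01, 3.14, 3.14, 3.14].

### API

Orientations are given as a unit quaternion [w, x, y, z].
In Python, from plant import ctrl, cams gives the robot as it stands. The module is installed in compiled form; this text tells all that it offers.
- The arm moves only by the shell command python3 -m jog 'ROWS' [OPENING] [FORCE]. ROWS is text: rows parted by semicolons, each of 6 numbers parted by spaces: the shift along the tool's x, y, z scaled (see below), then the turn, a rotation vector about the tool's x, y, z scaled (see below). In form: dx dy dz wx wy wz; .... A call has exactly 10 rows; each row is the pose to reach, as a shift and turn from the pose commanded when the call began, along the tool's axes at that moment; what a row does not reach only later rows make up. The controller multiplies each number of a shift by 0.15 m and each number of a turn by 60 degrees. A row lasts 1/12 s, in which the tool goes at most 41.7 mm and 7.16 degrees, less where a joint would pass 70% of its speed; a pose out of reach is approached as far as the arm can. A call with a number of a shift or a turn outside -1 to 1 is refused whole. A call with a gripper value outside its range is refused whole. OPENING is the closure, from -1 (fully open) to 1 (shut), set as the call begins (- or left out, the last holds). The fingers move at their own pace and stop on an object; FORCE is the grip in N (left out, the last holds). Time passes only in rows, so rows that repeat a pose let the fingers close, or fill a call up. It gives the time, the measured TCP pose, the force, the opening and the grip force at its end, in the units of the state.
- ctrl.state(): the state, without advancing time (a new reading comes with each control period).
- cams.capture(name): name is "scene" or "top" or "wrist"; returns a dict with "pixels" (480x640x3 uint8, red, green, blue), "intrinsics" (3x3 intrinsics, pixels), "R" (3x3) and "t" (3): a world point X has camera coordinates R X + t. Camera axes: x right, y down, z forward; pixel columns grow to the right and rows downward; lengths in m; the calibration is good to about 2 mm. A picture is of the moment at which its call begins. There is no depth.
- ctrl.hand_in(): hands the job in; it is judged then, once.
The state is a dict: "t": time; "joint_pos": joint angles; "qvel": joint speeds; "effort": joint torques, N m; "eef_pos": TCP position; "eef_rot": TCP orientation; "ft_force": force on the tool from outside, world axes, zero at the start; "moment": the same for the moment, N m; "gripper_width": finger opening in m; "grasp_force": force on a finger pad.
Only numpy, scipy, OpenCV 4.12 (cv2) and the standard library are available. Lean on these libraries where they do the work, as an engineer would, in place of code of your own. Each camera call takes 0.05 s, during which the arm holds its last target. There are 200 camera calls.

### The job

Of the two lever dispensers on the bench, one holds a large steel ball behind its gate and the other a small one. Press the pad of the large ball's lever fully down with the fingertips and keep it down until that ball has rolled into the pocket beyond the gate, then let go so that the gate drops shut. Do not press the other lever, do not touch the balls or gates, and leave the other things on the bench where they are.

Things in the scene. Friction and masses are not known exactly. Their poses are not given: they have to be found in the camera images.
- station_left: ball dispenser on the left of the vise, fixed: T-shaped wooden block 52 mm high, plywood lane across its back. Origin on the bench under the gate; -x is the front (lever pad), z up. Lane along y, 40 mm wide inside, floor 70 mm up at the gate (y=0), falling 0.12 rad toward -y, walls 22 mm; a ball waits at y 0..+72 mm. Gate guides reach 152 mm up at x=+-30, y within 17 mm. Turned about z per start
- station_right: ball dispenser on the right of the vise, fixed: T-shaped wooden block 52 mm high, plywood lane across its back. Origin on the bench under the gate; -x is the front (lever pad), z up. Lane along y, 40 mm wide inside, floor 70 mm up at the gate (y=0), falling 0.12 rad toward -y, walls 22 mm; a ball waits at y 0..+72 mm. Gate guides reach 152 mm up at x=+-30, y within 17 mm. Turned about z per start
- pocket_left (a point): point on the lane floor of the left dispenser, 66 mm beyond the gate (station y = -66 mm), 62 mm above the bench: middle of where the large ball comes to rest against the stop board at y = -82 mm, within about 1.5 s of passing the gate; empty at the start
- pocket_right (a point): point on the lane floor of the right dispenser, 66 mm beyond the gate (station y = -66 mm), 62 mm above the bench: middle of where the large ball comes to rest against the stop board at y = -82 mm, within about 1.5 s of passing the gate; empty at the start
- pad_left (a point): centre of the top of the rubber press pad (26 x 24 mm) at the front end of the left dispenser's lever, 125 mm in front of its gate; 140 mm above the bench at rest, about 112 mm fully pressed, nearly straight below. Axes at rest: x along the lever toward the gate, z up
- pad_right (a point): centre of the top of the rubber press pad (26 x 24 mm) at the front end of the right dispenser's lever, 125 mm in front of its gate; 140 mm above the bench at rest, about 112 mm fully pressed, nearly straight below. Axes at rest: x along the lever toward the gate, z up
- lever_left (a joint): angle of the left dispenser's rocking lever, pivoted 125 mm above the bench, 65 mm in front of the gate, 60 mm behind the pad: 0 at rest (gate shut), 0.45 rad with the pad fully down (hard stop). A spring returns it: 3 N on the pad to start, 7 N at the bottom. Each 0.1 rad raises the gate 6.5 mm
- lever_right (a joint): angle of the right dispenser's rocking lever, pivoted 125 mm above the bench, 65 mm in front of the gate, 60 mm behind the pad: 0 at rest (gate shut), 0.45 rad with the pad fully down (hard stop). A spring returns it: 3 N on the pad to start, 7 N at the bottom. Each 0.1 rad raises the gate 6.5 mm
- gate_left (a joint): height of the left dispenser's upright steel gate plate (36 mm wide) above its shut position, m: moves with the lever, 0 shut (8.5 mm above the lane floor, stops either ball), 0.029 fully raised; the large ball passes from about 0.025, the small one from 0.015
- gate_right (a joint): height of the right dispenser's upright steel gate plate (36 mm wide) above its shut position, m: moves with the lever, 0 shut (8.5 mm above the lane floor, stops either ball), 0.029 fully raised; the large ball passes from about 0.025, the small one from 0.015
- ball_large_center (a point): centre of the large steel ball, 32 mm across; at the start behind the gate of either the left or the right dispenser, on its +y side
- ball_small_center (a point): centre of the small steel ball, 22 mm across; at the start behind the gate of the other dispenser; it must stay there
- wax_tin: flat round yellow tin, 68 mm across, 26 mm high, loose beside the left dispenser's lever; origin under its centre; leave alone
- line_spool: spool of green line with black flanges, 66 mm across, 24 mm high, lying flat and loose beside the right dispenser's lever; origin under its centre; leave alone
- block_oak: wooden offcut 45 x 75 x 45 mm, loose to the right of the left dispenser's lane; origin under its centre; leave alone

How it is judged:
On the way:
1. the large ball is in the pocket beyond its gate while that dispenser's lever is still held down (((y of ball_large_center in the frame of station_left between -0.1 and -0.05 m and x of ball_large_center in the frame of station_left between -0.025 and 0.025 m and z of ball_large_center in the frame of station_left between 0.06 and 0.115 m and value of joint lever_left above 0.25 rad) or (y of ball_large_center in the frame of station_right between -0.1 and -0.05 m and x of ball_large_center in the frame of station_right between -0.025 and 0.025 m and z of ball_large_center in the frame of station_right between 0.06 and 0.115 m and value of joint lever_right above 0.25 rad))), for 0.15 s.
At the end, for the whole second after the job is handed in: The large ball rests in the pocket of its own dispenser (at least 50 mm beyond the gate), the small ball is still behind its gate, both levers are back up (within 0.04 rad) and both gates shut (within 4 mm) (((y of ball_large_center in the frame of station_left between -0.1 and -0.05 m and x of ball_large_center in the frame of station_left between -0.025 and 0.025 m and z of ball_large_center in the frame of station_left between 0.06 and 0.115 m and y of ball_small_center in the frame of station_right between 0 and 0.08 m and x of ball_small_center in the frame of station_right between -0.025 and 0.025 m and z of ball_small_center in the frame of station_right between 0.06 and 0.115 m) or (y of ball_large_center in the frame of station_right between -0.1 and -0.05 m and x of ball_large_center in the frame of station_right between -0.025 and 0.025 m and z of ball_large_center in the frame of station_right between 0.06 and 0.115 m and y of ball_small_center in the frame of station_left between 0 and 0.08 m and x of ball_small_center in the frame of station_left between -0.025 and 0.025 m and z of ball_small_center in the frame of station_left between 0.06 and 0.115 m)) and value of joint each of lever_left, lever_right below 0.04 rad and value of joint each of gate_left, gate_right below 0.004 m and linear speed of ball_large below 0.03 m/s); the robot touches nothing.
It fails at once if the small ball leaves its place behind its gate (not ((y of ball_small_center in the frame of station_left between 0 and 0.08 m and x of ball_small_center in the frame of station_left between -0.025 and 0.025 m and z of ball_small_center in the frame of station_left between 0.06 and 0.115 m) or (y of ball_small_center in the frame of station_right between 0 and 0.08 m and x of ball_small_center in the frame of station_right between -0.025 and 0.025 m and z of ball_small_center in the frame of station_right between 0.06 and 0.115 m))).
It fails at once if the lever of the small ball's dispenser is pressed (0.1 rad) ((y of ball_small_center in the frame of station_left between 0 and 0.08 m and x of ball_small_center in the frame of station_left between -0.025 and 0.025 m and z of ball_small_center in the frame of station_left between 0.06 and 0.115 m and value of joint lever_left above 0.1 rad) or (y of ball_small_center in the frame of station_right between 0 and 0.08 m and x of ball_small_center in the frame of station_right between -0.025 and 0.025 m and z of ball_small_center in the frame of station_right between 0.06 and 0.115 m and value of joint lever_right above 0.1 rad)).
It fails at once if the robot touches a ball or a gate (contact force between any of the fingers, the arm and ball_large above 0.5 N or contact force between any of the fingers, the arm and ball_small above 0.5 N or contact force between any of the fingers, the arm and gate_left above 0.5 N or contact force between any of the fingers, the arm and gate_right above 0.5 N).
It fails at once if a bystander (tin, spool or wooden block) is moved more than 15 mm (distance of any of wax_tin, line_spool, block_oak from where it was at the start of the episode above 0.015 m).
It also fails if it takes over 32 s, if anything falls off the work surface, if the arm or the gripper's body presses on something with over 40 N, if the wrist force passes 120 N, or if a joint passes its speed limit or range.

## Working session

There is one attempt and no reset: what is moved stays moved. The work goes in short steps, Python scripts to look and compute and a shell command to move; the robot and the scene stay as the last step left them, time stands still between calls to the robot, and variables do not carry over. Pictures are saved under pics/ and viewed, at most 10 in all, crops included, and the job is handed in when it is done.

```bash
mkdir -p pics; python3 - <<'E'
from plant import ctrl,cams
import cv2,numpy as np
s=ctrl.state();print(s['t'],s['eef_pos'],s['eef_rot'],s['gripper_width'],s['ft_force'])
for n in('scene','top'):
    c=cams.capture(n);cv2.imwrite(f'pics/{n}0.png',c['pixels'][:,:,::-1]);print(n,c['intrinsics'].tolist(),c['R'].round(4).tolist(),c['t'])
E
```

```text
0.0 [0.24546063 0.57422056 0.22594032] [-8.00743956e-05  2.00573201e-01  9.79678389e-01 -7.99231082e-04] 0.09169534246590277 [-0.11307537 -0.29602329 -1.0324947 ]
scene [[485.82736913388476, 0.0, 317.9801775354595], [0.0, 485.82736913388476, 243.22684529890844], [0.0, 0.0, 1.0]] [[0.7458, -0.6659, 0.0204], [-0.3576, -0.4259, -0.8311], [0.5621, 0.6125, -0.5558]] [-0.45775174  0.24910172  0.79522147]
top [[472.4670066017963, 0.0, 314.1104668606191], [0.0, 472.4670066017963, 229.60774617763963], [0.0, 0.0, 1.0]] [[-0.1543, -0.988, -0.0027], [-0.9662, 0.1514, -0.2085], [0.2064, -0.0296, -0.978]] [-0.00427155  0.57869092  0.98440503]
```

View pics/scene0.png

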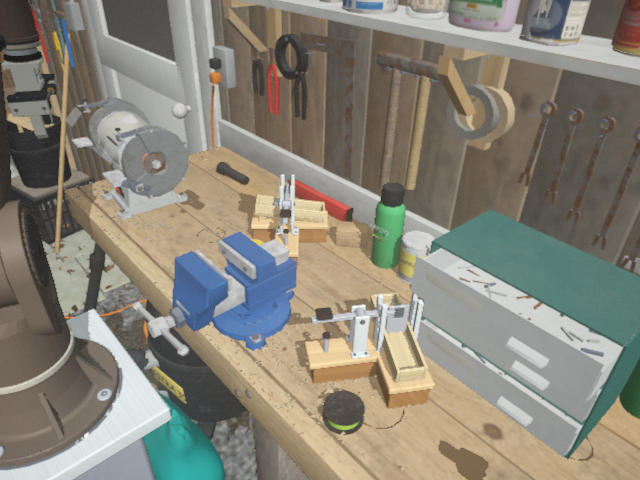

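View pics/top0.png

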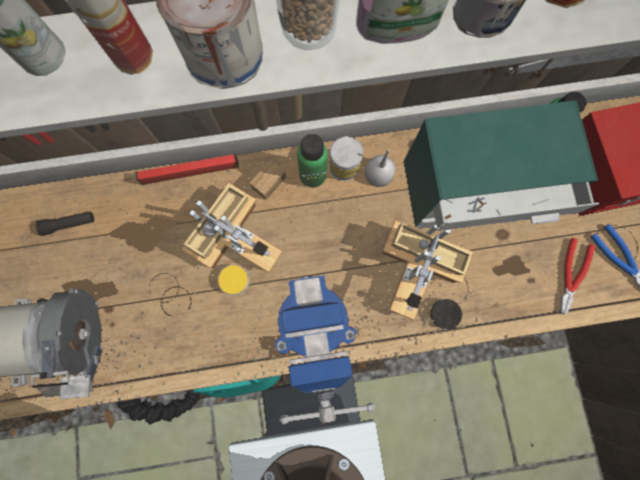

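The scene view shows the left dispenser at about (288,210) and the right at about (370,345). In the top view the dark pads are at about (261,248) left and (414,300) right, the tin at (233,279) and the spool at (446,314). The balls need a closer look.

```bash
python3 - <<'E'
import cv2,numpy as np
s=cv2.imread('pics/scene0.png');t=cv2.imread('pics/top0.png')
f=lambda i,x,y,w,h:cv2.resize(i[y:y+h,x:x+w],(400,300),interpolation=cv2.INTER_CUBIC)
m=np.vstack([np.hstack([f(t,175,180,120,90),f(t,370,215,120,90)]),np.hstack([f(s,240,170,100,75),f(s,300,285,160,120)])])
cv2.imwrite('pics/m.png',m)
E
```

```text
(no output)
```

View pics/m.png

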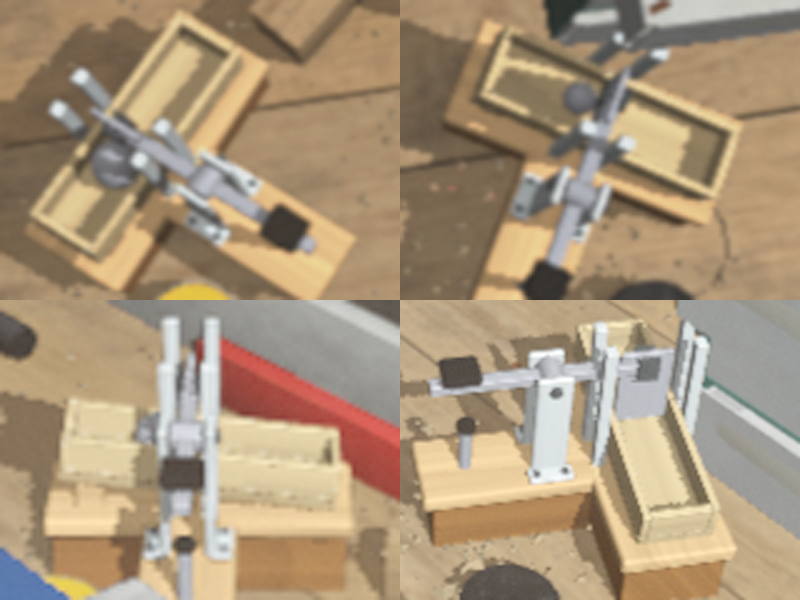

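The left dispenser holds the large ball: it is about 14 px across in the top view, against about 10 px on the right. Next I triangulate the pad, the guides and the nearby vise.

```bash
cat >h.py <<'E'
import numpy as np,cv2
from scipy.spatial.transform import Rotation as Ro
def P(c): return np.array(c['intrinsics'])@np.hstack([c['R'],np.reshape(c['t'],(3,1))])
def tri(a,b,pa,pb):
    X=cv2.triangulatePoints(P(a),P(b),np.array(pa,float).reshape(2,1),np.array(pb,float).reshape(2,1));return (X[:3]/X[3]).ravel()
def onz(c,p,z):
    R=np.array(c['R']);C=-R.T@c['t'];d=R.T@np.linalg.inv(c['intrinsics'])@[*p,1];return C+d*(z-C[2])/d[2]
def proj(c,X):
    v=P(c)@[*X,1];return v[:2]/v[2]
E
python3 - <<'E'
from h import *
from plant import ctrl,cams
a,b=cams.capture('top'),cams.capture('scene')
np.set_printoptions(precision=4,suppress=True)
T=lambda x,y:(175+x*.3,180+y*.3)
S=lambda x,y:(240+x/4,170+(y-300)/4)
print('pad tri',tri(a,b,T(285,226),S(182,468)), 'pad z.14',onz(a,T(285,226),.14),onz(b,S(182,468),.14))
g=[onz(a,T(*p),.152) for p in[(80,77),(62,108),(165,128),(145,160)]]
print('guides',*g,'ctr',np.mean(g,0))
print('vise jaw',tri(a,b,(308,290),(247,246)))
print('tin',onz(a,(233,279),.026),'lever front tip',onz(a,T(306,243),.13))
print('lane ends',onz(a,T(182,14),.09),onz(a,T(235,50),.09),onz(a,T(30,215),.09),onz(a,T(97,255),.09))
s=ctrl.state();print(Ro.from_quat(s['eef_rot'],scalar_first=True).as_matrix())
E
```

```text
pad tri [0.5353 0.0214 0.1381] pad z.14 [0.534  0.0218 0.14  ] [0.5342 0.0184 0.14  ]
guides [0.6429 0.1327 0.152 ] [0.6251 0.1456 0.152 ] [0.6029 0.085  0.152 ] [0.585  0.0992 0.152 ] ctr [0.614  0.1156 0.152 ]
vise jaw [ 0.415  -0.049   0.1443]
tin [0.4948 0.1022 0.026 ] lever front tip [0.5234 0.0114 0.13  ]
lane ends [0.6944 0.0748 0.09  ] [0.6646 0.0434 0.09  ] [0.5759 0.187  0.09  ] [0.5434 0.1472 0.09  ]
[[-0.9196  0.3929 -0.0003]
 [ 0.3929  0.9196 -0.0009]
 [-0.0001 -0.001  -1.    ]]
```

```bash
python3 - <<'E'
from h import *
from plant import ctrl,cams
a,b=cams.capture('top'),cams.capture('scene')
np.set_printoptions(precision=3,suppress=True)
print('grinder disc',tri(a,b,(78,335),(155,163)),'top body',tri(a,b,(20,310),(118,100)))
for z in(.1,.2,.3):print(z,'grinder right front',onz(a,(100,330),z),onz(a,(80,292),z))
# shelf edge: two image lines -> planes
def pl(c,p,q): return P(c).T@np.cross([*p,1],[*q,1])
A=np.array([pl(a,(0,140),(640,35)),pl(b,(420,10),(640,75))])
for y in(.3,0,-.2):
    print('shelf edge',y,np.linalg.solve(A[:,[0,2]],-(A[:,1]*y+A[:,3])))
print('tcp in scene',proj(b,ctrl.state()['eef_pos']),proj(b,[.245,.574,.4]))
E
```

```text
grinder disc [0.42  0.388 0.155] top body [0.42  0.419 0.306]
0.1 grinder right front [0.424 0.371 0.1  ] [0.507 0.407 0.1  ]
0.2 grinder right front [0.417 0.327 0.2  ] [0.492 0.36  0.2  ]
0.3 grinder right front [0.41  0.283 0.3  ] [0.476 0.312 0.3  ]
shelf edge 0.3 [0.61  0.597]
shelf edge 0 [0.634 0.564]
shelf edge -0.2 [0.65  0.542]
tcp in scene [ 44.465 129.377] [21.086 53.22 ]
```

The grinder stands to about 0.31 m near (0.42, 0.40), so I rise first, close the gripper, and then swing over it.

```bash
python3 -m jog '0 0 -0.25 0 0 0; 0 0 -0.5 0 0 0; 0 0 -0.75 0 0 0; 0 0 -1 0 0 0; -0.1 -0.1 -1 0 0 0.08; -0.25 -0.22 -1 0 0 0.16; -0.41 -0.36 -1 0 0 0.25; -0.57 -0.51 -1 0 0 0.33; -0.73 -0.65 -1 0 0 0.42; -0.9 -0.8 -1 0 0 0.5' 1 20; cat >>h.py <<'E'
def goal(pos,yawy):
    # print shift/turn in jog units from the current pose; yawy = world heading of tool y, deg
    from plant import ctrl
    s=ctrl.state();R=Ro.from_quat(s['eef_rot'],scalar_first=True)
    y=np.radians(yawy);Y=np.array([np.cos(y),np.sin(y),0]);Z=np.array([0,0,-1.]);D=Ro.from_matrix(np.c_[np.cross(Y,Z),Y,Z])
    print('t',s['t'],'pos',s['eef_pos'].round(4),'q',s['joint_pos'].round(2),'w',round(s['gripper_width'],4),'F',s['ft_force'].round(1))
    print('shift',(R.inv().apply(np.array(pos)-s['eef_pos'])/.15).round(3),'turn',(np.degrees((R.inv()*D).as_rotvec())/60).round(3))
E
python3 -c "
from h import *
goal([.40,.25,.36],-40);goal([.535,.021,.2],-40)"
```

```text
t: 1.13
eef_pos: [0.3227, 0.4101, 0.3767]
eef_rot: [-0.0, 0.449, 0.893, 0.0]
ft_force: [-0.1, -0.4, 0.1]
gripper_width: 0.0297
grasp_force: 0.0
t 1.1333 pos [0.3227 0.4101 0.3767] q [-1.15  0.17  0.18  1.58 -0.03  1.39 -0.33] w 0.0297 F [-0.1 -0.4  0.1]
shift [-1.164 -0.223  0.111] turn [-0.    -0.     1.277]
t 1.1333 pos [0.3227 0.4101 0.3767] q [-1.15  0.17  0.18  1.58 -0.03  1.39 -0.33] w 0.0297 F [-0.1 -0.4  0.1]
shift [-2.926 -0.412  1.177] turn [-0.    -0.     1.277]
```

```bash
python3 -m jog '-0.08 -0.02 0 0 0 0.08; -0.2 -0.04 0 0 0 0.18; -0.32 -0.06 0 0 0 0.28; -0.44 -0.08 0 0 0 0.38; -0.56 -0.1 0 0 0 0.48; -0.68 -0.12 0 0 0 0.58; -0.78 -0.14 0.02 0 0 0.68; -0.88 -0.16 0.05 0 0 0.78; -0.96 -0.18 0.08 0 0 0.87; -1 -0.2 0.1 0 0 0.95' 1; python3 -c "
from h import *
goal([.535,.021,.24],-40)"
```

```text
t: 1.97
eef_pos: [0.3893, 0.2715, 0.3615]
eef_rot: [0.0, 0.822, 0.57, -0.0]
ft_force: [0.1, 0.3, -0.2]
gripper_width: 0.0004
grasp_force: 0.0
t 1.9667 pos [0.3893 0.2715 0.3615] q [-1.05  0.08  0.36  1.72 -0.03  1.34 -1.04] w 0.0004 F [ 0.1  0.3 -0.2]
shift [-1.223  1.495  0.811] turn [0.    0.    0.324]
```

```bash
python3 -m jog '-0.06 0.08 0 0 0 0.05; -0.16 0.2 0 0 0 0.1; -0.26 0.32 0 0 0 0.15; -0.36 0.44 0 0 0 0.2; -0.46 0.56 0 0 0 0.25; -0.56 0.68 0.05 0 0 0.3; -0.65 0.79 0.1 0 0 0.324; -0.73 0.89 0.15 0 0 0.324; -0.79 0.96 0.2 0 0 0.324; -0.82 1 0.22 0 0 0.324' 1; python3 -c "
from h import *
goal([.535,.021,.22],-40)"
```

```text
t: 2.8
eef_pos: [0.4876, 0.1037, 0.3282]
eef_rot: [0.0, 0.905, 0.425, -0.0]
ft_force: [-0.7, 0.5, 0.0]
gripper_width: 0.0004
grasp_force: 0.0
t 2.8 pos [0.4876 0.1037 0.3282] q [-0.79  0.15  0.56  1.74 -0.08  1.27 -0.91] w 0.0004 F [-0.7  0.5  0. ]
shift [-0.222  0.595  0.722] turn [0.    0.001 0.005]
```

```bash
python3 -m jog '-0.03 0.08 0.08 0 0 0; -0.07 0.18 0.2 0 0 0; -0.11 0.3 0.32 0 0 0; -0.15 0.41 0.45 0 0 0; -0.18 0.5 0.57 0 0 0; -0.21 0.56 0.68 0 0 0; -0.222 0.595 0.78 0 0 0; -0.222 0.595 0.86 0 0 0; -0.222 0.595 0.9 0 0 0; -0.222 0.595 0.9 0 0 0' 1; python3 - <<'E'
from h import *
from plant import cams
goal([.535,.021,.16],-40)
A={n:cams.capture(n) for n in('scene','top','wrist')}
f=lambda i,x,y,w,h:cv2.resize(i[y:y+h,x:x+w,::-1],(400,300),interpolation=cv2.INTER_CUBIC)
w=cv2.resize(A['wrist']['pixels'][:,:,::-1],(400,300))
cv2.imwrite('pics/m2.png',np.vstack([np.hstack([f(A['scene']['pixels'],210,120,160,120),f(A['top']['pixels'],175,180,120,90)]),np.hstack([w,w*0])]))
cv2.imwrite('pics/w.png',A['wrist']['pixels'][:,:,::-1])
import pickle;pickle.dump(A,open('A.pkl','wb'))
for n in A:print(n,'pad proj',proj(A[n],[.535,.021,.14]))
E
```

```text
t: 3.63
eef_pos: [0.534, 0.024, 0.1927]
eef_rot: [-0.0, 0.905, 0.426, -0.001]
ft_force: [-1.1, 0.1, 0.9]
gripper_width: 0.0002
grasp_force: 0.0
t 3.6333 pos [0.534  0.024  0.1927] q [-0.58  0.35  0.58  1.87 -0.22  0.99 -0.6 ] w 0.0002 F [-1.1  0.1  0.9]
shift [-0.011  0.018  0.218] turn [-0.001  0.001  0.008]
scene pad proj [285.03982056 211.41149054]
top pad proj [260.8441814  247.25123307]
wrist pad proj [318.54090172 261.59348388]
```

View pics/m2.png

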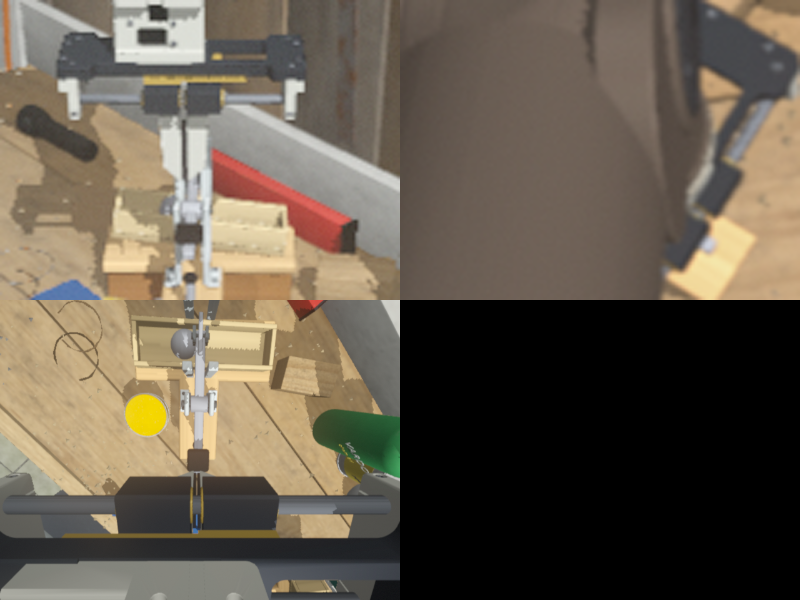

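The wrist view shows the pad at about (317,254) full-res, right ahead of the closed fingers along the lever, with the large ball at (293,550/…) beyond it behind the gate. I check the pad offset and the bottle clearance.

```bash
python3 - <<'E'
from h import *
import pickle
A=pickle.load(open('A.pkl','rb'));w=A['wrist']
np.set_printoptions(precision=4,suppress=True)
print('tcp in wrist',proj(w,[.534,.024,.1927]),'pad',onz(w,(317,254),.14),'bottle',onz(A['top'],(312,140),.2))
g=cv2.cvtColor(w['pixels'],cv2.COLOR_RGB2GRAY)
cv2.imwrite('pics/wc.png',cv2.resize(w['pixels'][200:380,200:440,::-1],(720,540),interpolation=cv2.INTER_CUBIC))
E
```

```text
tcp in wrist [314.4856 292.0978] pad [0.5376 0.0259 0.14  ] bottle [ 0.7228 -0.1135  0.2   ]
```

View pics/wc.png

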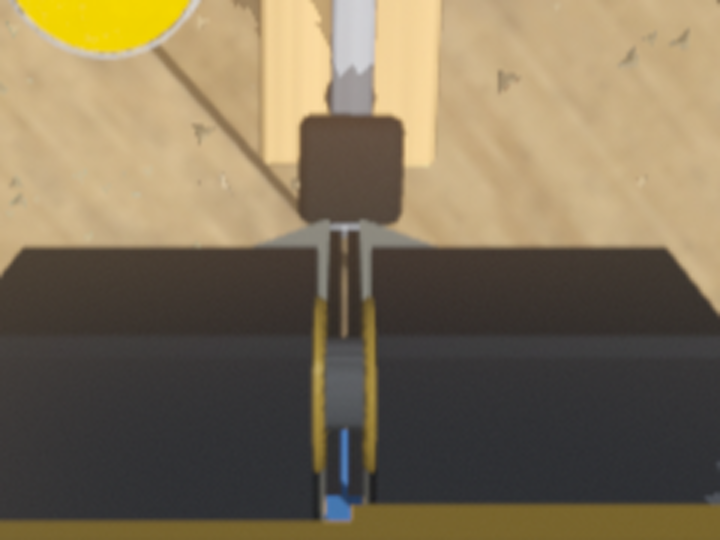

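```bash
python3 -m jog '0.003 0.015 0.1 0 0 0; 0.003 0.015 0.2 0 0 0; 0.003 0.015 0.28 0 0 0; 0.003 0.015 0.33 0 0 0; 0.003 0.015 0.37 0 0 0; 0.003 0.015 0.41 0 0 0; 0.003 0.015 0.45 0 0 0; 0.003 0.015 0.49 0 0 0; 0.003 0.015 0.52 0 0 0; 0.003 0.015 0.54 0 0 0' 1; python3 - <<'E'
from h import *
from plant import cams
goal([.536,.023,.108],-40)
w=cams.capture('wrist');cv2.imwrite('pics/w2.png',w['pixels'][:,:,::-1])
E
```

```text
t: 4.62
eef_pos: [0.537, 0.0222, 0.1145]
eef_rot: [-0.0, 0.905, 0.426, 0.001]
ft_force: [-15.9, -1.2, 50.3]
gripper_width: 0.0005
grasp_force: 25.0
t 4.6167 pos [0.537  0.0222 0.1145] q [-0.53  0.45  0.53  1.95 -0.31  0.82 -0.52] w 0.0005 F [-15.9  -1.2  50.3]
shift [-0.    -0.008  0.043] turn [-0.    -0.001  0.007]
```

View pics/w2.png

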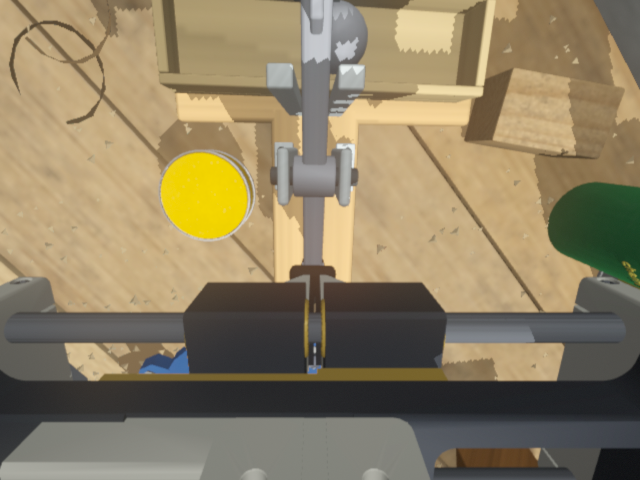

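The lever is at its hard stop with 50 N on the tool, and the ball is passing the gate at about (345,35). I ease the command up slightly and hold.

```bash
R='unused'; python3 -m jog '0 0 -0.009 0 0 0; 0 0 -0.009 0 0 0; 0 0 -0.009 0 0 0; 0 0 -0.009 0 0 0; 0 0 -0.009 0 0 0; 0 0 -0.009 0 0 0; 0 0 -0.009 0 0 0; 0 0 -0.009 0 0 0; 0 0 -0.009 0 0 0; 0 0 -0.009 0 0 0' 1
python3 -m jog '0 0 0 0 0 0; 0 0 0 0 0 0; 0 0 0 0 0 0; 0 0 0 0 0 0; 0 0 0 0 0 0; 0 0 0 0 0 0; 0 0 0 0 0 0; 0 0 0 0 0 0; 0 0 0 0 0 0; 0 0 0 0 0 0' 1
python3 - <<'E'
from h import *
from plant import cams
w=cams.capture('wrist');b=cams.capture('scene')
cv2.imwrite('pics/m3.png',np.hstack([cv2.resize(w['pixels'][:,:,::-1],(400,300)),cv2.resize(b['pixels'][150:270,210:370,::-1],(400,300))]))
O=np.array([.614,.1156,0]);u=np.array([.643,.766,0]);v=np.array([-.766,.643,0])
print('pocket ball expected in wrist/1.6',proj(w,O-.066*v+[0,0,.078])/1.6)
E
```

```text
t: 5.5
eef_pos: [0.5367, 0.0222, 0.1158]
eef_rot: [-0.0, 0.905, 0.426, 0.001]
ft_force: [-7.1, -1.8, 18.8]
gripper_width: 0.0007
grasp_force: 9.6
t: 6.33
eef_pos: [0.5367, 0.0222, 0.1158]
eef_rot: [-0.0, 0.905, 0.426, 0.001]
ft_force: [-7.6, -2.0, 18.7]
gripper_width: 0.0002
grasp_force: 9.6
pocket ball expected in wrist/1.6 [274.94463373  33.7521788 ]
```

View pics/m3.png

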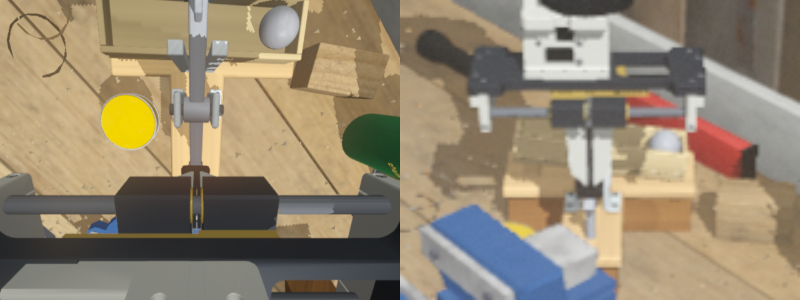

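The ball is in the pocket, at (279,27) in the wrist half of the picture against an expected (275,34), and the lever is still held. I now lift straight up, slowly at first.

```bash
python3 -m jog '0 0 -0.03 0 0 0; 0 0 -0.07 0 0 0; 0 0 -0.11 0 0 0; 0 0 -0.15 0 0 0; 0 0 -0.2 0 0 0; 0 0 -0.27 0 0 0; 0 0 -0.37 0 0 0; 0 0 -0.5 0 0 0; 0 0 -0.6 0 0 0; 0 0 -0.65 0 0 0' 1
python3 -m jog '0 0 0 0 0 0; 0 0 0 0 0 0; 0 0 0 0 0 0; 0 0 0 0 0 0; 0 0 0 0 0 0; 0 0 0 0 0 0; 0 0 0 0 0 0; 0 0 0 0 0 0; 0 0 0 0 0 0; 0 0 0 0 0 0' 1
python3 - <<'E'
from h import *
from plant import cams
w=cams.capture('wrist');b=cams.capture('scene')
cv2.imwrite('pics/m4.png',np.hstack([cv2.resize(w['pixels'][:,:,::-1],(400,300)),cv2.resize(b['pixels'][150:270,210:370,::-1],(400,300))]))
E
```

```text
t: 7.27
eef_pos: [0.5377, 0.0224, 0.214]
eef_rot: [0.0, 0.905, 0.426, 0.001]
ft_force: [-0.0, -1.0, 0.2]
gripper_width: 0.0005
grasp_force: 0.0
t: 8.1
eef_pos: [0.5366, 0.0226, 0.2116]
eef_rot: [-0.0, 0.905, 0.426, -0.0]
ft_force: [0.9, -0.0, -0.3]
gripper_width: 0.0006
grasp_force: 0.0
```

View pics/m4.png

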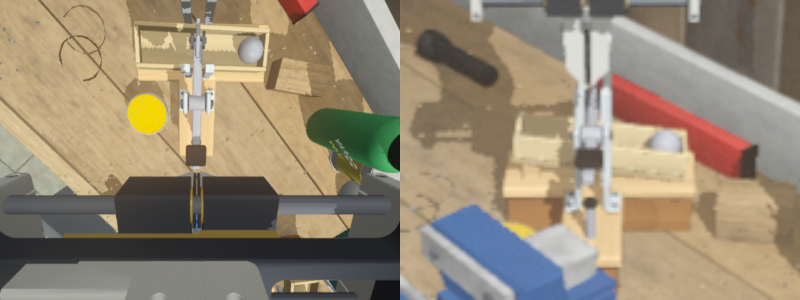

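The ball rests in the pocket at (251,50), the lever is back up with its pad at (196,155), and the fingers touch nothing.

```bash
python3 -c "
from plant import ctrl
print(ctrl.hand_in())"
```

```text
the job is handed in; nothing more can be done
None
```

I pressed the left lever, the large ball rolled into its pocket while the lever was held down, the lever is back up, and the job is handed in at about 8 s; no verdict was returned.

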